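# Turn the leaning phone screen up

### The job

The phone (the longer, thinner of the two dark slabs there) leans screen-first against the front edge of the low wooden desk riser, so nobody can see its screen. Turn it over without lifting it off the desk: push its foot up against the riser until the phone stands upright and tips back, away from the riser, to lie flat on the desk with its screen up. Leave the portable drive that leans beside it, and the sticky notes, where they are.

Things in the scene. Friction and masses are not known exactly. Their poses are not given: they have to be found in the camera images.
- phone: Phone 146 x 72 x 8 mm, 0.12-0.24 kg, smooth, black screen, plain dark grey back. Origin: centre of the back; x along its length, y along its width, z out of the screen. It starts leaning away from the robot at 68 deg to the desk: lower long edge on the desk, length along the riser, y up the slope, back to the robot, screen on the riser's front top edge, 19 mm sticking out past it.
- phone_foot (a point): The foot: middle of the phone's lower long edge on the screen side (35 mm along -y from the phone's origin, 8 mm along +z). At the start it stands on the desk about 19 mm in front of the riser's front edge. Push low, within about 10 mm of the desk: pushed well above the foot, the phone presses on the desk and can jam.
- riser: Fixed low riser of pale wood: board 150 deep, 400 wide, 14 thick, top 48 mm above the desk. Open toe space under the front edge (34 mm high, 50 mm deep or more). Origin: on the desk under the board's middle; x horizontal from front to back, y left along the front, z up; front edge at x = -75 mm. A tape roll and a calculator are fixed on top, 40 mm or more behind the front edge. Place and yaw vary.
- drive: Portable hard drive, a shorter, thicker slab, 108 x 76 x 14 mm, leaning at about 54 deg on the other half of the riser's front edge, its dark grey top to the robot, its rim black. Not to be disturbed. Origin: centre of its underside.
- notes: Pink and yellow block of sticky notes, 78 x 78 x 15 mm, flat on the desk to the right of the work. Not to be disturbed. Origin: centre of its underside.

How it is judged:
By the outcome, as a careful person would: the job done as asked, in the order asked, and still so for the second after the job is handed in, with the robot touching nothing.
It also fails if it takes over 29 s, if anything falls off the work surface, if the arm or the gripper's body presses on something with over 40 N, if the wrist force passes 120 N, or if a joint passes its speed limit or range.

### The arm

A 6-joint arm with a two-finger parallel gripper is mounted at the origin on the work surface; the furniture and walls round the work are solid. World frame = base frame: x ahead of the robot, y to its left, z up, the work surface at z = 0. Lengths are in m, angles in rad, forces in N, time in s.
With the tool pointing down it reaches from about 0.25 to 0.775 m from the base axis. Payload 4 kg.
Tool frame: the origin (TCP) lies between the finger pads; the fingertips stand 22 mm ahead of it and the grasp point (between the pads) lies 3 mm ahead of it; z points along the fingers, y is the line along which they close (so a half turn about z gives the same grasp; the last joint's range is limited). The gripper opens to 94 mm and grips with 3 to 60 N. Pads are 16 mm wide; open, the fingers measure 119 mm over their backs; the gripper's body (75 mm by 177 mm) begins 78 mm behind the grasp point.
Start: joints at [-1.215, 0.087, 1.371, -0, 1.684, -0.103], TCP at [0.244, -0.493, 0.228] pointing down, gripper open.
Joint ranges: [-3.1, 3.1], [-0.76, 2.03], [0.27, 2.55], [-1.08, 4.22], [0.17, 2.65], [-2.57, 2.57]. Speed limits (rad/s): [2.79, 2.79, 3.14, 3.14, 3.14, 3.14].

### API

Orientations are given as a rotation vector (axis times angle).
In Python, from rig import manip, vision, cut_out gives the robot as it stands.
- The arm moves only by the tool jog_arm, never from a script. Its arguments are lists of equal length, an entry for each row: "dr": the turn, a rotation vector about the tool's x, y, z in rad, a list of three; "linear": the shift along the tool's x, y, z in cm, a list of three; "hand": the finger opening in cm, from 0 to 9.4. In form: {"dr": [[ax, ay, az], ...], "linear": [[x, y, z], ...], "hand": [hand, ...]}. A call has exactly 8 rows; each row is the pose to reach, as a shift and turn from the pose commanded when the call began, along the tool's axes at that moment; what a row does not reach only later rows make up. A row lasts 1/10 s, in which the tool goes at most 50 mm and 8.59 degrees, less where a joint would pass 70% of its speed; a pose out of reach is approached as far as the arm can. A call with a gripper value outside its range is refused whole. The fingers move at their own pace and stop on an object; "squeeze" is the grip in N (left out, the last holds). Time passes only in rows, so rows that repeat a pose let the fingers close, or fill a call up. It gives the time, the measured TCP pose, the force, the opening and the grip force at its end, in the units of the state.
- manip.state(): the state, without advancing time (a new reading comes with each control period).
- vision.capture(name): name is "side" or "top"; returns (picture, depth): 480x640x3 uint8, red, green, blue; 480x640 float32, m along the optical axis (not along the pixel's ray), 0 where there is no reading.
- vision.get_calibration(name): a dict with "K" (3x3 intrinsics, pixels), "rvec" (rotation vector, rad) and "tvec" (3), from world to camera coordinates, as OpenCV has them. Camera axes: x right, y down, z forward; pixel columns grow to the right and rows downward; lengths in m; the calibration is good to about 2 mm. A picture is of the moment at which its call begins. get_calibration takes no time and is no camera call.
- manip.finish_job(): hands the job in; it is judged then, once.
Trained networks look in the newest picture that a camera, given by its name, has taken for a name from the list of things; names that differ only in an ending like _2 or _b are one class to them, and where a whole thing is asked for, a point or a joint stands for the part that bears it (a point fixed in the world has none). Each returns a list of dicts, best first, with "confidence" (0 to 1); they miss things now and then, are a little off and sometimes report something else, mostly with a low value. They report only what shows in the picture. A call takes as long as a camera call.
- cut_out(camera, name): "pixels" (480x640 bool, what is visible of it) and "extent" ([left, top, width, height] in pixels, round what is visible of it).
The state is a dict: "t": time; "q": joint angles; "joint_vel": joint speeds; "tau": joint torques, N m; "position": TCP position; "tool_rot": TCP orientation; "force": force on the tool from outside, world axes, zero at the start; "wrist_torque": the same for the moment, N m; "grip_width": finger opening in m; "grip_force": force on a finger pad.
Only numpy, scipy, OpenCV 4.12 (cv2) and the standard library are available. Lean on these libraries where they do the work, as an engineer would, in place of code of your own. Each camera call takes 0.05 s, during which the arm holds its last target. There are 200 camera calls.

## Working session

There is one attempt and no reset: what is moved stays moved. The work goes in short steps, Python scripts to look and compute and a tool call to move; the robot and the scene stay as the last step left them, time stands still between calls to the robot, and variables do not carry over. Pictures are saved under pics/ and viewed, at most 10 in all, crops included, and the job is handed in when it is done.

Besides the shell and the picture viewer there is one more tool, called after ">>>" by a JSON object that holds its "op" and its "data". jog_arm: Moves the arm, as the interface text tells. Its arguments: {"type":"object","properties":{"dr":{"type":"array"},"linear":{"type":"array"},"hand":{"type":"array"},"squeeze":{"type":"number"}},"required":["dr","linear","hand"]}

```bash
mkdir -p pics; cat > h.py <<'E'
import numpy as np,cv2
from rig import manip,vision,cut_out
def cal(n):
    c=vision.get_calibration(n);R=cv2.Rodrigues(np.array(c["rvec"],float))[0];return np.array(c["K"]),R,np.array(c["tvec"],float).ravel()
def cloud(n,d):
    K,R,t=cal(n);v,u=np.mgrid[:480,:640]
    p=np.stack([(u-K[0,2])/K[0,0]*d,(v-K[1,2])/K[1,1]*d,d],-1)
    return (p-t)@R
E
python3 - <<'E'
from h import *
ims=[]
for n in ["side","top"]:
    im,d=vision.capture(n);np.savez(f"/tmp/{n}.npz",im=im,d=d)
    cv2.imwrite(f"pics/{n}0.png",im[...,::-1])
    P=cloud(n,d)
    for o in ["phone","riser","drive","notes"]:
        r=cut_out(n,o)
        if r:
            m=r[0]["pixels"]&(d>0);np.save(f"/tmp/{n}_{o}.npy",m)
            q=P[m];print(n,o,r[0]["confidence"],r[0]["extent"],m.sum(),q.min(0).round(3),q.max(0).round(3),np.median(q,0).round(3))
        else: print(n,o,None)
    K,R,t=cal(n);print("cam",(-R.T@t).round(3),R[2].round(2))
s=manip.state();print(s)
E
```

```text
side phone 0.8 [405.9, 249.9, 85.6, 21.1] 648 [0.558 0.31  0.038] [0.605 0.45  0.071] [0.583 0.377 0.064]
side riser 0.78 [279.9, 255.2, 270.7, 128.2] 21418 [ 0.547  0.111 -0.003] [0.806 0.532 0.077] [0.693 0.313 0.049]
side drive 0.96 [306.9, 266.2, 71.1, 20.6] 678 [ 0.555  0.144 -0.003] [0.654 0.265 0.071] [0.634 0.204 0.064]
side notes 0.88 [213.9, 181.4, 42.1, 36.5] 1361 [ 0.346 -0.062 -0.003] [0.448 0.024 0.02 ] [ 0.416 -0.014  0.015]
cam [1.238 0.205 0.781] [-0.69 -0.04 -0.72]
top phone 0.74 [218.8, 170.8, 68.6, 33.4] 1791 [ 0.53   0.308 -0.003] [0.604 0.459 0.074] [0.565 0.379 0.04 ]
top riser 0.78 [196.8, 110.7, 198.8, 94.4] 11012 [ 0.542  0.112 -0.003] [0.8   0.547 0.078] [0.673 0.317 0.049]
top drive 0.61 [306.0, 184.1, 55.4, 40.8] 1630 [0.572 0.15  0.007] [0.648 0.259 0.073] [0.609 0.204 0.042]
top notes 0.59 [365.3, 317.0, 48.8, 52.0] 1514 [ 0.365 -0.052 -0.001] [0.443 0.025 0.021] [ 0.403 -0.014  0.015]
cam [0.189 0.013 1.12 ] [ 0.29  0.15 -0.94]
{'t': 0.5, 'q': array([-1.21510605e+00,  8.72096381e-02,  1.37078268e+00, -1.48912729e-05,
        1.68359164e+00, -1.03089841e-01]), 'joint_vel': array([-0.00211898, -0.00127687, -0.00068732, -0.00140182, -0.00099582,
       -0.00113575]), 'tau': array([-8.48473483e-04, -3.39624381e+01, -3.02266932e+01,  7.17103458e-02,
        2.44205579e-02, -2.61551565e-05]), 'position': array([ 0.24356263, -0.4931175 ,  0.22745861]), 'tool_rot': array([ 3.05928986e+00,  7.14341707e-01, -2.13368229e-05]), 'force': array([ 0.22233342, -0.35053626,  0.78770903]), 'wrist_torque': array([0.00782247, 0.01109432, 0.04074843]), 'grip_force': 0.0, 'grip_width': 0.09397388046229156}
```

```bash
python3 - <<'E'
from h import *
L={}
for n in ["side","top"]:
    z=np.load(f"/tmp/{n}.npz");P=cloud(n,z["d"])
    im=z["im"][...,::-1]
    c=im[90:380,180:560] if n=="top" else im[160:400,200:560]
    cv2.imwrite(f"pics/{n}c.png",cv2.resize(c,None,fx=2,fy=2))
    q=P[np.load(f"/tmp/{n}_riser.npy")];q=q[abs(q[:,2]-.048)<.005]
    (c,s,a)=cv2.minAreaRect((q[:,:2]*1000).astype(np.float32));print(n,"riser",c,s,a,np.median(q[:,2]));print(cv2.boxPoints((c,s,a)).round())
    for o in ["phone","drive"]:
        m=cv2.erode(np.load(f"/tmp/{n}_{o}.npy").astype(np.uint8),np.ones((3,3)))>0
        q=P[m] 
        L[n,o]=q
        c0=np.median(q,0);
        for _ in range(5):
            u,s_,v=np.linalg.svd(q-q.mean(0),full_matrices=False);r=(q-q.mean(0))@v[2];q=q[abs(r)<max(.002,2*r.std())]
        N=v[2]*np.sign(v[2][2]);D=q.mean(0)
        print(n,o,len(q),"n",N.round(3),"tilt",np.degrees(np.arccos(N[2])).round(1),"c",D.round(4),"rms",r.std().round(4))
        for zz in (0,.01,.066):
            # line on plane at height zz
            h=N[:2]/np.linalg.norm(N[:2]);t=np.array([-h[1],h[0]])
            k=((N@D)-N[2]*zz)/np.linalg.norm(N[:2]);e=q[:,:2]@t
            print("  z",zz,"pt at ends",(h*k+t*np.percentile(e,1)).round(3),(h*k+t*np.percentile(e,99)).round(3), "len",np.ptp(e).round(3),"yaw",np.degrees(np.arctan2(-h[1],-h[0])).round(1))
E
```

```text
side riser (674.9572143554688, 321.9556579589844) (152.58935546875, 399.8269348144531) 17.474817276000977 0.047998686995242415
[[542. 490.]
 [662. 108.]
 [808. 154.]
 [688. 536.]]
side phone 354 n [-0.94  -0.293  0.173] tilt 80.0 c [0.5841 0.3764 0.0629] rms 0.0012
  z 0 pt at ends [0.552 0.442] [0.593 0.312] len 0.139 yaw 17.3
  z 0.01 pt at ends [0.554 0.443] [0.594 0.312] len 0.139 yaw 17.3
  z 0.066 pt at ends [0.563 0.446] [0.604 0.315] len 0.139 yaw 17.3
side drive 488 n [-0.747 -0.235  0.622] tilt 51.5 c [0.6356 0.2036 0.0631] rms 0.0034
  z 0 pt at ends [0.571 0.241] [0.602 0.142] len 0.105 yaw 17.5
  z 0.01 pt at ends [0.579 0.243] [0.61  0.145] len 0.105 yaw 17.5
  z 0.066 pt at ends [0.621 0.257] [0.652 0.158] len 0.105 yaw 17.5
top riser (671.6962890625, 323.6423034667969) (153.42030334472656, 400.1673278808594) 17.43136978149414 0.04770059768613549
[[539. 492.]
 [658. 110.]
 [805. 156.]
 [685. 538.]]
top phone 1350 n [-0.884 -0.276  0.377] tilt 67.9 c [0.5643 0.3806 0.0396] rms 0.0012
  z 0 pt at ends [0.528 0.441] [0.57  0.308] len 0.144 yaw 17.4
  z 0.01 pt at ends [0.532 0.442] [0.574 0.309] len 0.144 yaw 17.4
  z 0.066 pt at ends [0.554 0.449] [0.596 0.316] len 0.144 yaw 17.4
top drive 1144 n [-0.766 -0.241  0.596] tilt 53.4 c [0.6079 0.2045 0.0413] rms 0.0015
  z 0 pt at ends [0.564 0.241] [0.593 0.149] len 0.101 yaw 17.5
  z 0.01 pt at ends [0.571 0.244] [0.6   0.151] len 0.101 yaw 17.5
  z 0.066 pt at ends [0.611 0.256] [0.64  0.163] len 0.101 yaw 17.5
```

View pics/topc.png

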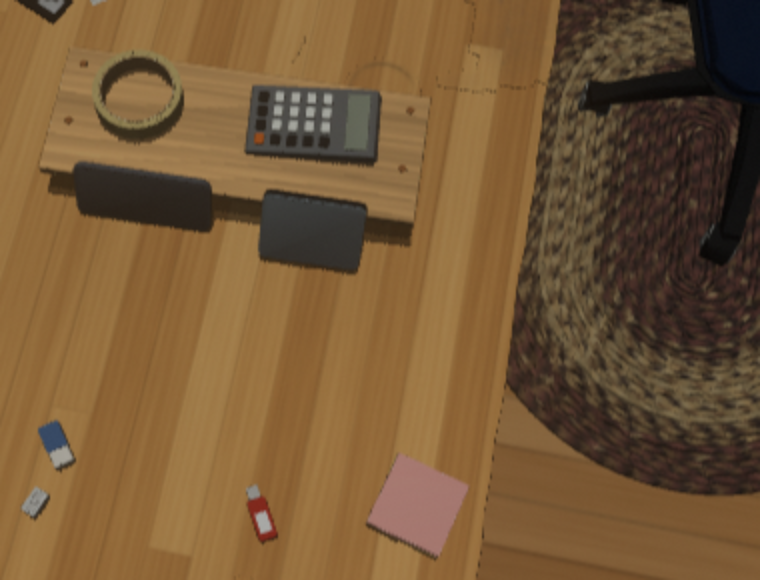

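View pics/sidec.png

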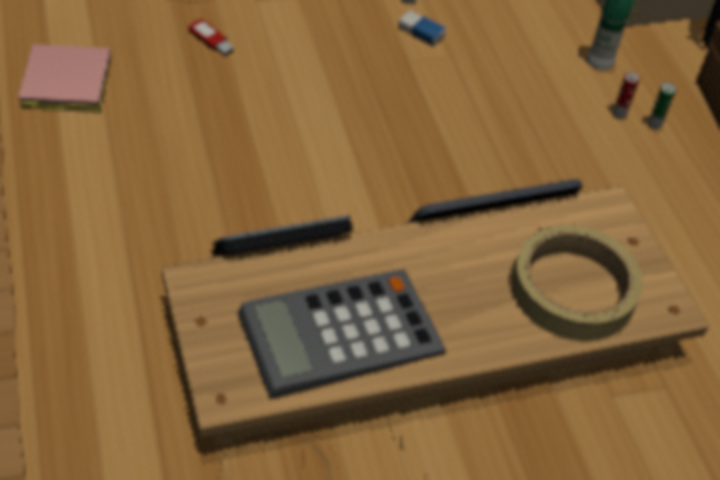

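```bash
cat >> h.py <<'E'
from scipy.spatial.transform import Rotation as Ro
U=np.array([.954,.299,0]);T=np.array([-.299,.954,0])
def goal(u,t,z,tau):
    p=U*u+T*t+[0,0,z]
    zt=U*np.sin(tau)-np.array([0,0,np.cos(tau)]);xt=U*np.cos(tau)+np.array([0,0,np.sin(tau)])
    zt/=np.linalg.norm(zt);xt/=np.linalg.norm(xt)
    return p,Ro.from_matrix(np.stack([xt,np.cross(zt,xt),zt],1))
def rel(*gs):
    s=manip.state();R0=Ro.from_rotvec(s["tool_rot"]);p0=s["position"]
    print("t",s["t"],"u,t,z",(p0@U).round(4),(p0@T).round(4),p0[2].round(4),"F",s["force"].round(1),"q",s["q"].round(2))
    for g in gs:
        p,R=goal(*g);d=R0.inv()*R;l=R0.inv().apply(p-p0)*100
        print(g,"lin",l.round(2).tolist(),"dr",d.as_rotvec().round(3).tolist())
E
python3 -c "
from h import *
print(Ro.from_rotvec(manip.state()['tool_rot']).as_matrix().round(2))
rel((.5,.193,.2,.45),(.5,.193,.1,.45))"
```

```text
[[ 0.9   0.44 -0.  ]
 [ 0.44 -0.9  -0.  ]
 [-0.    0.   -1.  ]]
t 0.5 u,t,z 0.0849 -0.5433 0.2275 F [ 0.2 -0.4  0.8] q [-1.22  0.09  1.37 -0.    1.68 -0.1 ]
(0.5, 0.193, 0.2, 0.45) lin [52.37, -66.34, 2.74] dr [-0.035, 0.449, 0.152]
(0.5, 0.193, 0.1, 0.45) lin [52.37, -66.34, 12.74] dr [-0.035, 0.449, 0.152]
```

>>> {"op": "jog_arm", "data": {"dr": [[0, 0, 0], [0, 0, 0], [0, 0, 0], [0, 0, 0], [0, 0.1, 0.03], [-0.01, 0.2, 0.06], [-0.02, 0.3, 0.1], [-0.03, 0.45, 0.15]], "linear": [[4, -3, 0], [8, -6, 0], [12, -10, 0], [16, -14, 0], [20, -18, 0], [24, -22, 0], [28, -26, 0], [31, -30, 0]], "hand": [8, 8, 8, 8, 8, 8, 8, 8]}}

```text
t: 1.3
position: [0.3823, -0.1168, 0.2289]
tool_rot: [-2.96, -0.461, -0.675]
force: [-0.2, 1.1, 0.2]
grip_width: 0.0801
grip_force: 0.0
```

```bash
python3 -c "
from h import *
rel((.5,.193,.2,.45),(.5,.193,.1,.45))"
```

```text
t 1.3 u,t,z 0.3298 -0.2257 0.2289 F [-0.2  1.1  0.2] q [-0.77 -0.51  1.92  0.39  1.52  0.51]
(0.5, 0.193, 0.2, 0.45) lin [14.23, -41.77, 10.19] dr [-0.005, 0.001, 0.004]
(0.5, 0.193, 0.1, 0.45) lin [9.89, -41.74, 19.2] dr [-0.005, 0.001, 0.004]
```

>>> {"op": "jog_arm", "data": {"dr": [[0, 0, 0], [0, 0, 0], [0, 0, 0], [0, 0, 0], [0, 0, 0], [0, 0, 0], [0, 0, 0], [0, 0, 0]], "linear": [[2, -4, 1], [4, -9, 2], [6, -13.5, 3], [8, -18, 4], [10, -22.5, 5], [12, -27, 6], [14, -31.5, 8], [14.2, -36, 10]], "hand": [8, 8, 8, 8, 8, 8, 8, 8]}}

```text
t: 2.1
position: [0.4353, 0.2724, 0.2037]
tool_rot: [-2.958, -0.462, -0.673]
force: [1.2, -0.2, -0.9]
grip_width: 0.0799
grip_force: 0.0
```

```bash
python3 -c "
from h import *
rel((.5,.193,.2,.45),(.53,.193,.1,.45),(.58,.193,.03,.45),(.61,.193,.025,.45))"
```

```text
t 2.1 u,t,z 0.4967 0.1297 0.2037 F [ 1.2 -0.2 -0.9] q [ 0.5  -0.3   1.83 -0.08  1.17  1.77]
(0.5, 0.193, 0.2, 0.45) lin [0.14, -6.32, 0.51] dr [-0.007, 0.002, 0.005]
(0.53, 0.193, 0.1, 0.45) lin [-1.48, -6.25, 10.82] dr [-0.007, 0.002, 0.005]
(0.58, 0.193, 0.03, 0.45) lin [-0.01, -6.19, 19.3] dr [-0.007, 0.002, 0.005]
(0.61, 0.193, 0.025, 0.45) lin [2.48, -6.17, 21.05] dr [-0.007, 0.002, 0.005]
```

>>> {"op": "jog_arm", "data": {"dr": [[0, 0, 0], [0, 0, 0], [0, 0, 0], [0, 0, 0], [0, 0, 0], [0, 0, 0], [0, 0, 0], [0, 0, 0]], "linear": [[0, -3, 1], [-0.5, -6.2, 4], [-1, -6.2, 8], [-1.5, -6.2, 11], [-1, -6.2, 14], [-0.5, -6.2, 17], [-0.2, -6.2, 19], [-0.2, -6.2, 19]], "hand": [8, 8, 8, 8, 8, 8, 8, 8]}}

```text
t: 2.9
position: [0.4901, 0.3521, 0.0258]
tool_rot: [-2.966, -0.461, -0.658]
force: [-0.3, 0.2, 0.3]
grip_width: 0.0798
grip_force: 0.0
```

```bash
python3 -c "
from h import *
rel((.61,.193,.025,.45),(.623,.193,.025,.45),(.646,.193,.025,.45))
z=np.load('/tmp/top.npz');P=cloud('top',z['d']);print([(P[v,u].round(3),(P[v,u]@U).round(3),(P[v,u]@T).round(3)) for u,v in((207,312),(197,341),(310,347))])
n='top';im,d=vision.capture(n);cv2.imwrite('pics/t1.png',cv2.resize(im[60:330,150:450,::-1],None,fx=2,fy=2))
K,R,t=cal(n)
"
```

```text
t 2.9 u,t,z 0.5728 0.1893 0.0258 F [-0.3  0.2  0.3] q [ 0.59  0.09  1.85 -0.17  0.78  1.95]
(0.61, 0.193, 0.025, 0.45) lin [3.31, -0.34, 1.63] dr [-0.004, 0.013, 0.004]
(0.623, 0.193, 0.025, 0.45) lin [4.49, -0.33, 2.18] dr [-0.004, 0.013, 0.004]
(0.646, 0.193, 0.025, 0.45) lin [6.57, -0.32, 3.16] dr [-0.004, 0.013, 0.004]
[(array([0.297, 0.335, 0.012]), np.float64(0.384), np.float64(0.231)), (array([0.238, 0.323, 0.013]), np.float64(0.324), np.float64(0.237)), (array([0.327, 0.119, 0.01 ]), np.float64(0.348), np.float64(0.016))]
```

View pics/t1.png

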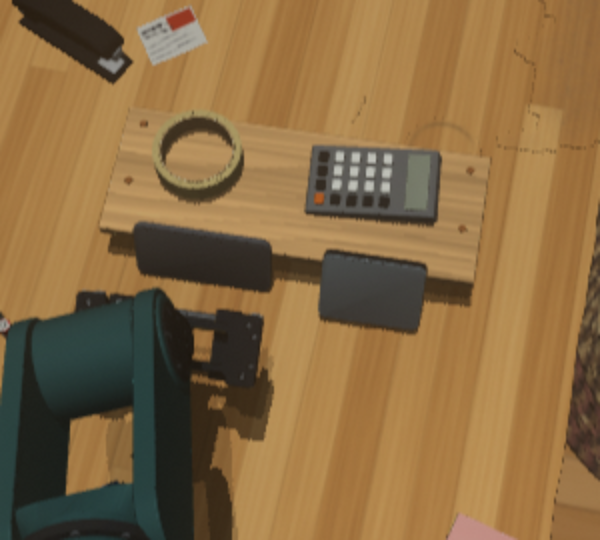

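>>> {"op": "jog_arm", "data": {"dr": [[0, 0.01, 0], [0, 0.01, 0], [0, 0.01, 0], [0, 0.01, 0], [0, 0.01, 0], [0, 0.01, 0], [0, 0.01, 0], [0, 0.01, 0]], "linear": [[1, -0.3, 0.5], [2, -0.3, 1], [3, -0.3, 1.45], [3.3, -0.3, 1.6], [3.6, -0.3, 1.75], [3.9, -0.3, 1.9], [4.2, -0.3, 2.05], [4.4, -0.3, 2.15]], "hand": [8, 8, 8, 8, 8, 8, 8, 8]}}

```text
t: 3.75
position: [0.5369, 0.371, 0.0286]
tool_rot: [-2.957, -0.461, -0.68]
force: [0.3, -0.3, -1.0]
grip_width: 0.0802
grip_force: 0.0
```

```bash
cat > ck.py <<'E'
from h import *
rel((.63,.193,.025,.45),(.646,.193,.025,.45))
n='side';im,d=vision.capture(n);P=cloud(n,d)
import sys;cv2.imwrite(f'pics/{sys.argv[1]}.png',cv2.resize(im[160:340,260:560,::-1],None,fx=2.5,fy=2.5))
r=cut_out(n,'phone')
if r:
    m=r[0]['pixels']&(d>0);q=P[m];print(r[0]['confidence'],m.sum(),'z',np.percentile(q[:,2],[2,50,98]).round(3),'u',np.percentile(q@U,[2,50,98]).round(3),'t',np.percentile(q@T,[2,50,98]).round(3))
E
python3 ck.py s2
```

```text
t 3.75 u,t,z 0.6231 0.1934 0.0286 F [ 0.3 -0.3 -1. ] q [ 0.57  0.18  1.75 -0.16  0.78  1.92]
(0.63, 0.193, 0.025, 0.45) lin [0.43, 0.05, 0.62] dr [-0.006, -0.002, 0.004]
(0.646, 0.193, 0.025, 0.45) lin [1.87, 0.06, 1.31] dr [-0.006, -0.002, 0.004]
0.9 606 z [0.047 0.064 0.069] u [0.662 0.669 0.673] t [0.12  0.181 0.259]
```

>>> {"op": "jog_arm", "data": {"dr": [[0, 0, 0], [0, 0, 0], [0, 0, 0], [0, 0, 0], [0, 0, 0], [0, 0, 0], [0, 0, 0], [0, 0, 0]], "linear": [[-0.15, 0, 0.3], [-0.15, 0, 0.3], [0.03, 0, 0.4], [0.2, 0, 0.5], [0.4, 0, 0.6], [0.6, 0, 0.7], [0.8, 0, 0.8], [0.8, 0, 0.8]], "hand": [8, 8, 8, 8, 8, 8, 8, 8]}}

```text
t: 4.65
position: [0.5474, 0.3743, 0.025]
tool_rot: [-2.957, -0.46, -0.68]
force: [-0.0, -1.1, -0.4]
grip_width: 0.0803
grip_force: 0.3
```

```bash
python3 ck.py s3
```

```text
t 4.65 u,t,z 0.6341 0.1934 0.025 F [-0.  -1.1 -0.4] q [ 0.57  0.21  1.73 -0.16  0.77  1.92]
(0.63, 0.193, 0.025, 0.45) lin [-0.4, 0.05, -0.19] dr [-0.006, -0.003, 0.004]
(0.646, 0.193, 0.025, 0.45) lin [1.04, 0.06, 0.51] dr [-0.006, -0.003, 0.004]
0.85 951 z [0.047 0.064 0.073] u [0.66  0.665 0.668] t [0.12  0.188 0.259]
```

View pics/s3.png

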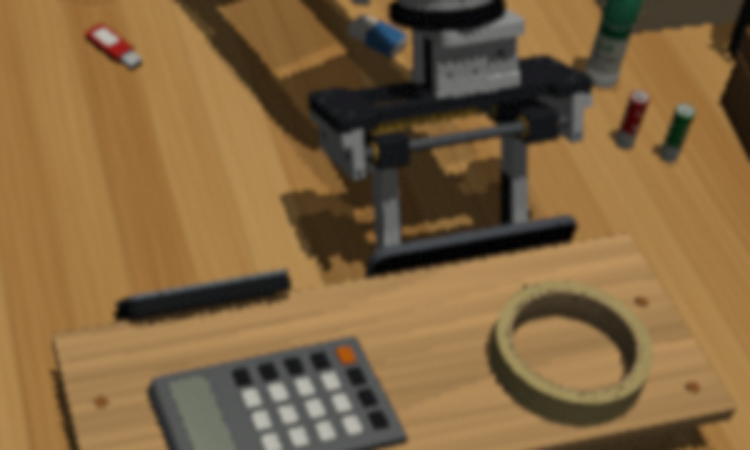

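>>> {"op": "jog_arm", "data": {"dr": [[0, 0, 0], [0, 0, 0], [0, 0, 0], [0, 0, 0], [0, 0, 0], [0, 0, 0], [0, 0, 0], [0, 0, 0]], "linear": [[0.15, 0, 0.07], [0.3, 0, 0.15], [0.45, 0, 0.22], [0.6, 0, 0.3], [0.75, 0, 0.37], [0.9, 0, 0.44], [1.05, 0, 0.51], [1.05, 0, 0.51]], "hand": [8, 8, 8, 8, 8, 8, 8, 8]}}

```text
t: 5.55
position: [0.5586, 0.378, 0.0253]
tool_rot: [-2.957, -0.46, -0.681]
force: [-0.4, -0.4, -0.8]
grip_width: 0.0802
grip_force: 0.2
```

```bash
python3 ck.py s4
```

```text
t 5.55 u,t,z 0.6459 0.1936 0.0253 F [-0.4 -0.4 -0.8] q [ 0.56  0.23  1.7  -0.15  0.78  1.91]
(0.63, 0.193, 0.025, 0.45) lin [-1.47, 0.06, -0.68] dr [-0.006, -0.003, 0.004]
(0.646, 0.193, 0.025, 0.45) lin [-0.03, 0.07, 0.02] dr [-0.006, -0.003, 0.004]
0.7 1467 z [0.04  0.054 0.067] u [0.641 0.651 0.659] t [0.122 0.191 0.26 ]
```

View pics/s4.png

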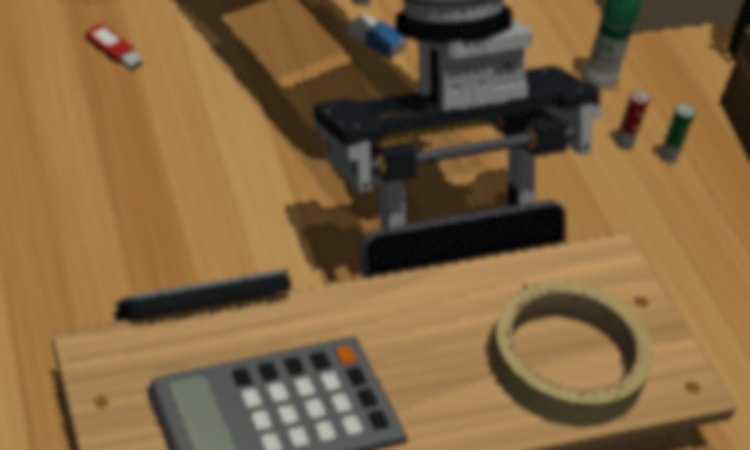

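>>> {"op": "jog_arm", "data": {"dr": [[0, 0, 0], [0, 0, 0], [0, 0, 0], [0, 0, 0], [0, 0, 0], [0, 0, 0], [0, 0, 0], [0, 0, 0]], "linear": [[-4.5, 0, -2.15], [-9, 0, -4.3], [-11, 0, -5.3], [-11, 0, -5.3], [-11, 0, -5.3], [-11, 0, -5.3], [-11, 0, -5.3], [-11, 0, -5.3]], "hand": [8, 8, 8, 8, 8, 8, 8, 8]}}

```text
t: 6.45
position: [0.4427, 0.3408, 0.0246]
tool_rot: [-2.957, -0.46, -0.68]
force: [0.3, -0.7, 0.1]
grip_width: 0.0794
grip_force: 0.0
```

```bash
python3 ck.py s5; python3 - <<'E'
from h import *
for n in ['side','top']:
    im,d=vision.capture(n);P=cloud(n,d)
    for o in ['phone','drive','notes']:
        r=cut_out(n,o)
        if r:
            q=P[r[0]['pixels']&(d>0)];print(n,o,r[0]['confidence'],np.percentile(q,[2,50,98],axis=0).round(3).tolist(),'u',np.percentile(q@U,[2,98]).round(3))
E
```

```text
t 6.45 u,t,z 0.5242 0.1927 0.0246 F [ 0.3 -0.7  0.1] q [ 0.64 -0.01  1.96 -0.2   0.76  2.01]
(0.63, 0.193, 0.025, 0.45) lin [9.51, 0.04, 4.58] dr [-0.006, -0.003, 0.003]
(0.646, 0.193, 0.025, 0.45) lin [10.95, 0.05, 5.28] dr [-0.006, -0.003, 0.003]
0.64 1250 z [0.005 0.008 0.011] u [0.598 0.616 0.634] t [0.12  0.189 0.261]
side phone 0.94 [[0.5, 0.301, 0.005], [0.532, 0.365, 0.008], [0.564, 0.433, 0.012]] u [0.599 0.634]
side drive 0.91 [[0.614, 0.15, 0.026], [0.635, 0.204, 0.064], [0.652, 0.257, 0.07]] u [0.642 0.674]
side notes 0.9 [[0.37, -0.053, 0.001], [0.415, -0.015, 0.015], [0.446, 0.022, 0.019]] u [0.345 0.428]
top phone 0.82 [[0.498, 0.304, 0.003], [0.542, 0.373, 0.008], [0.587, 0.442, 0.012]] u [0.596 0.663]
top drive 0.72 [[0.578, 0.153, 0.01], [0.609, 0.203, 0.042], [0.641, 0.252, 0.069]] u [0.618 0.669]
top notes 0.56 [[0.366, -0.052, -0.0], [0.403, -0.015, 0.015], [0.442, 0.023, 0.019]] u [0.34  0.422]
```

View pics/s5.png

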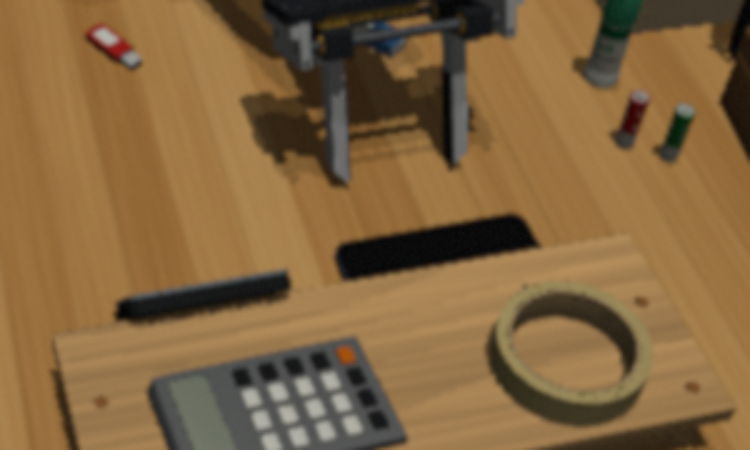

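The phone lies flat at crop (335–540, 215–280), black screen up and 8 mm high. The fingers are clear of it, and the drive and notes haven't moved.

```bash
python3 -c "
from rig import manip
print(manip.finish_job())"
```

```text
the job is handed in; nothing more can be done
None
```

The phone was tipped over and now lies flat on the desk with its screen up, its foot edge a few millimetres under the riser's front; the drive and sticky notes are where they were, the gripper is clear, and the job was handed in at about 7 s.

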